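# Clamp the glued instrument housing

### The arm

A 6-joint arm with a two-finger parallel gripper is mounted at the origin on the work surface. World frame = base frame: x ahead of the robot, y to its left, z up, the work surface at z = 0. Lengths are in mm, angles in rad, forces in N, time in s.
With the tool pointing down it reaches from about 375 to 975 mm from the base axis. Payload 3.8 kg.
Tool frame: the origin (TCP) lies at the centre of the arm's flange, where the gripper is bolted on; the fingertips stand 166 mm ahead of it and the grasp point (between the pads) lies 147 mm ahead of it; z points along the fingers, y is the direction in which the jaws open and shut (so a half turn about z gives the same grasp; the last joint's range is limited). The gripper opens to 88 mm and grips with 3 to 60 N. Pads are 18 mm wide; open, the fingers measure 123 mm over their backs; the gripper's body (75 mm by 187 mm) begins 45 mm behind the grasp point.
Start: joints at [-1.321, 0.264, 1.604, -0, 1.274, -0.037], TCP at [190.942, -647.426, 404.706] pointing down, gripper open.
Joint ranges: [-2.63, 2.63], [-0.94, 2.18], [0.31, 2.57], [-1.31, 4.45], [0, 2.66], [-2.55, 2.55]. Speed limits (rad/s): [2.57, 2.57, 3.14, 3.14, 3.14, 3.14].

### API

Orientations are given as [roll, pitch, yaw] about the fixed x, y, z axes, in that order (R = Rz(yaw) Ry(pitch) Rx(roll)).
In Python, from cell import r, imaging gives the robot as it stands.
- The arm moves only by the tool servo_tool, never from a script. Its argument "increments" is a list of rows, each a list of 3 entries, a list of its own where there are three numbers: the shift along the tool's x, y, z in units of 30 mm (1.0 is 30 mm), then the turn about the tool's z in units of 5 degrees (1.0 is 5 degrees), then the finger opening in mm, from 0 to 88.1. In form: [[[dx, dy, dz], spin, grip], ...]. A call has 1 to 20 rows; each row shifts and turns the commanded pose from where the row before left it, along the tool's axes as they then stand; what a row does not reach is not made up. A row lasts 1/12 s, in which the tool goes at most 41.7 mm and 7.16 degrees, less where a joint would pass 70% of its speed; a pose out of reach is approached as far as the arm can. A call is refused whole if a number of a shift passes 1 or a number of a turn 1, either way. A call with a gripper value outside its range is refused whole. The fingers move at their own pace and stop on an object; "squeeze" is the grip in N (left out, the last holds). Time passes only in rows, so rows that do not move let the fingers close. It gives the time, the measured TCP pose, the force and the opening at its end, in the units of the state.
- r.observe(): the state, without advancing time (a new reading comes with each control period).
- imaging.grab_frame(name): name is "scene" or "top" or "wrist"; returns (picture, depth): 480x640x3 uint8, red, green, blue; 480x640 float32, mm along the optical axis (not along the pixel's ray), 0 where there is no reading.
- imaging.camera_model(name): a dict with "fx", "fy", "cx", "cy" (pixels), "rvec" (rotation vector, rad) and "tvec" (3), from world to camera coordinates, as OpenCV has them; the wrist camera has in their place "T_tool_cam" (4x4, takes a point from camera to tool coordinates, whose origin is the TCP and whose axes are the flange's). Camera axes: x right, y down, z forward; pixel columns grow to the right and rows downward; lengths in mm; the calibration is good to about 2 mm. A picture is of the moment at which its call begins: read the wrist's pose just before it. camera_model takes no time and is no camera call.
- r.finish_job(): hands the job in, once; it reports no verdict.
The state is a dict: "t": time; "joint_positions": joint angles; "qd": joint speeds; "tau": joint torques, N m; "position": TCP position; "eef_rot": TCP orientation; "wrist_force": force on the tool from outside, world axes, zero at the start; "ft_torque": the same for the moment, N m; "opening": finger opening in mm.
Only numpy, scipy, OpenCV 4.12 (cv2) and the standard library are available. Lean on these libraries where they do the work, as an engineer would, in place of code of your own. Each camera call takes 0.05 s, during which the arm holds its last target. There are 200 camera calls.

### The job

The lid of the white printed housing has just been glued: on the bar clamp that holds the housing (not the shorter, empty one), slide the raised arm down its bar until the foot bears firmly on the lid. Only then screw its T-handle tight, at least a sixth of a turn clockwise seen from above, so that the arm tilts, binds and stays clamped, without pushing the housing out of place.

Things in the scene. Friction and masses are not known exactly. Their poses are not given: they have to be found in the camera images.
- foot: Round black foot, 28 mm across, under the clamp's screw; origin at the centre of its underside, z up; it does not turn. x points along the dark steel arm, away from the upright bar at x = -0.110 (8 x 22 mm, top 205 mm above the table). The arm (22 mm wide, flat top at z = 0.052) can be pressed at x = -0.062. It slides stiffly and stays where left: about 5 N pushes it down, 13 N up.
- housing: White printed box, lid 90 x 70 mm, 45 mm high, loose on the clamp's lower jaw; origin at the centre of its underside, z up, top at z = 0.045. The foot starts 25 to 50 mm above it, roughly over its centre; 10 to 15 N on the arm seats it firmly. Loaded, the arm tilts a degree or two, like a spring. The other, shorter clamp is parked shut and holds nothing.
- handle (a point): Centre of the black T-handle on top of the screw: a bar 64 mm long, 14 mm wide, 20 mm high, 100 mm above the foot's underside and 48 mm above the arm's top. x runs along the bar (at screw angle 0 it lies along the arm), y across its width, z up. Pinch it from above across its width. It rides up and down with the arm.
- screw (a joint): Angle of the handle in rad, 0 at the start, growing clockwise seen from above, stop at 1.7; a stiff turn (0.08 Nm) that stays where it is left. The foot and handle advance down 3 mm per rad.
Mind the look-alikes: they are no part of the job. Leave any green or orange look-alike of the part that bears foot alone.

How it is judged:
By the outcome, as a careful person would: the job done as asked, in the order asked, and still so for the second after the job is handed in, with the robot touching nothing.
It also fails if it takes over 42 s, if anything falls off the work surface, if the arm or the gripper's body presses on something with over 40 N, if the wrist force passes 120 N, or if a joint passes its speed limit or range.

## Working session

There is one attempt and no reset: what is moved stays moved. The work goes in short steps, Python scripts to look and compute and a tool call to move; the robot and the scene stay as the last step left them, time stands still between calls to the robot, and variables do not carry over. Pictures are saved under pics/ and viewed, about 8 in all and at most 12, crops included, and the job is handed in when it is done.

Besides the shell and the picture viewer there is one more tool, called after ">>>" by a JSON object that holds its "method" and its "body". servo_tool: Moves the arm, as the interface text tells. Its arguments: {"type":"object","properties":{"increments":{"type":"array","items":{"type":"array"}},"squeeze":{"type":"number"}},"required":["increments"]}

```bash
mkdir -p pics; cat > h.py <<'E'
import numpy as np, cv2
from cell import r, imaging
from scipy.spatial.transform import Rotation as R
def cam(n,s=None):
    m=imaging.camera_model(n); K=np.array([[m['fx'],0,m['cx']],[0,m['fy'],m['cy']],[0,0,1]])
    if 'rvec' in m:
        Rm=cv2.Rodrigues(np.array(m['rvec'],float))[0]; C=-Rm.T@np.array(m['tvec'],float).ravel(); return K,Rm.T,C
    T=np.array(m['T_tool_cam']); Rt=R.from_euler('xyz',s['eef_rot']).as_matrix()
    return K,Rt@T[:3,:3],Rt@T[:3,3]+np.array(s['position'])
def ray(c,u,v):
    K,Rw,C=c; return C,Rw@(np.linalg.inv(K)@np.array([u,v,1.]))
def onz(c,u,v,z):
    C,d=ray(c,u,v); return C+d*(z-C[2])/d[2]
def cloud(c,D):
    K,Rw,C=c; v,u=np.mgrid[:480,:640]; P=np.stack([(u-K[0,2])/K[0,0]*D,(v-K[1,2])/K[1,1]*D,D],-1)
    return P@Rw.T+C
E
python3 - <<'E'
from h import *
print(r.observe())
for n in ['scene','top']:
    s=r.observe(); p,d=imaging.grab_frame(n); np.savez(f'{n}0.npz',p=p,d=d)
    cv2.imwrite(f'pics/{n}0.png',p[:,:,::-1]); c=cam(n); print(n,c[2],c[1][:,2])
E
```

```text
{'t': 0.0, 'joint_positions': array([-1.32088313e+00,  2.64741588e-01,  1.60532781e+00, -1.73385732e-05,
        1.27365472e+00, -3.69278245e-02]), 'qd': array([ 5.85076193e-05,  2.21305643e-03, -3.46121577e-03,  4.33379889e-04,
       -2.06670936e-03, -6.99222937e-04]), 'tau': array([ 1.59286970e-03, -5.02110565e+01, -3.56876457e+01,  7.28207384e-02,
        2.95461353e-02, -1.88833583e-04]), 'position': array([ 190.87130887, -647.11575158,  403.42033023]), 'eef_rot': array([-3.13946204e+00, -6.21356174e-05,  2.86846044e-01]), 'wrist_force': array([ 0.18339106,  0.21945217, -0.88123834]), 'ft_torque': array([-0.01211375,  0.00220848, -0.04349427]), 'opening': 87.82266196354878}
scene [836.54746426 350.41573037 749.53131618] [-0.50506611 -0.41290419 -0.75790393]
top [291.32458318  31.57864252 926.54103446] [ 0.14876223 -0.01627728 -0.98873902]
```

View pics/scene0.png

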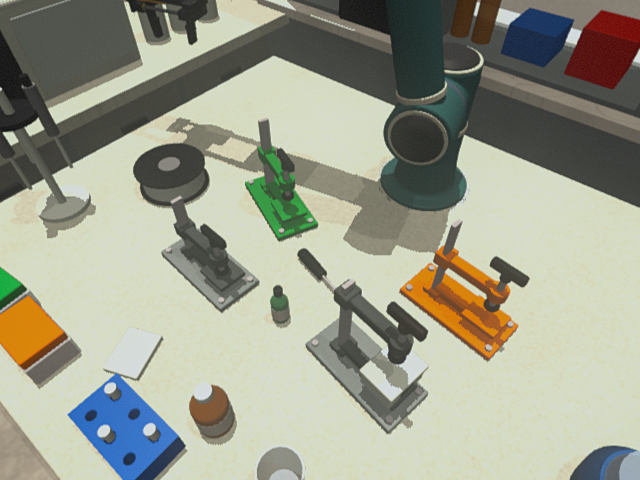

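View pics/top0.png

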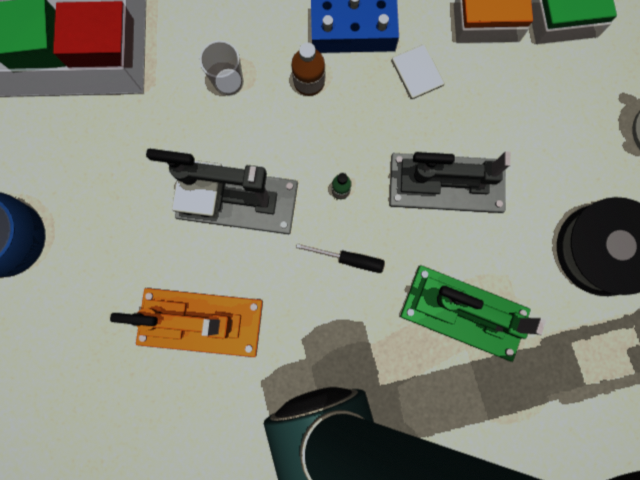

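Candidates: the grey clamp holding the white housing is at top (215,185) / scene (370,350). The shorter grey empty one is at top (450,175) / scene (210,255). The green and orange ones are look-alikes. The target is the grey clamp with the white box under its foot. Next I measure it and confirm it in a crop.

```bash
python3 - <<'E'
from h import *
tops={}
rois={'top':(140,310,135,245),'scene':(300,440,270,435)}
crops=[]
for n,(u0,u1,v0,v1) in rois.items():
    f=np.load(n+'0.npz');p,d=f['p'],f['d'];P=cloud(cam(n),d)
    m=np.zeros(d.shape,bool);m[v0:v1,u0:u1]=1;m&=d>0
    g=p.astype(int);mx=g.max(2);Z=P[...,2]
    dark=m&(mx<60)&(Z>100)
    # handle: darkest top band
    print(n,'Z hist',np.histogram(Z[m],bins=np.arange(-10,240,10))[0])
    def rep(name,k):
        k=k.astype(np.uint8); nn,l,st,ce=cv2.connectedComponentsWithStats(k)
        for i in range(1,nn):
            if st[i,4]<25: continue
            q=P[l==i]; (cx,cy),(w,h),a=cv2.minAreaRect(q[:,:2].astype(np.float32))
            print(n,name,'px',ce[i].round(),st[i,4],'ctr',np.round([cx,cy],1),'wh',np.round([w,h],1),'a',round(a,1),'z',np.percentile(q[:,2],[5,50,95]).round(1))
    rep('dark>100',dark)
    rep('white',m&(g.min(2)>150)&(Z>25)&(Z<120))
    rep('z>190',m&(Z>190))
    rep('z100-190nd',m&(mx>=50)&(Z>105)&(Z<190))
    rep('plate',m&(Z>4)&(Z<20))
    crops.append(cv2.resize(p[v0:v1,u0:u1,::-1],(400,500)))
cv2.imwrite('pics/crop.png',np.hstack(crops))
E
```

```text
top Z hist [4789 6261 2635  313  472   89   84   90   18  725  725   10   11    8
   25   28    0   70  159 1188  221  107   12   47]
top dark>100 px [207. 171.] 2102 ctr [508.2 191.1] wh [156.7  31. ] a 81.3 z [166.9 187.2 244.3]
top white px [207. 162.] 50 ctr [554.4 218. ] wh [42.1  4.5] a 82.0 z [86.7 89.7 92.3]
top white px [194. 200.] 959 ctr [491.6 240.1] wh [69.4 46.1] a 78.1 z [87.7 90.2 92.4]
top z>190 px [171. 157.] 632 ctr [517.2 237.7] wh [65.2 16.7] a 79.6 z [214.9 242.5 245.3]
top z>190 px [253. 176.] 294 ctr [500.4 128.3] wh [29.  32.2] a 80.6 z [190.2 191.9 206.5]
top z100-190nd px [215. 172.] 723 ctr [510.5 191.2] wh [126.   24.9] a 84.9 z [184.2 186.2 188.5]
top z100-190nd px [260. 172.] 30 ctr [506.2 119. ] wh [ 7.2 18.8] a 80.5 z [187.7 189.  189.9]
top plate px [257. 210.] 2612 ctr [510.2 182.7] wh [211.2 102.9] a 81.0 z [10.7 14.2 17.3]
top plate px [235. 187.] 119 ctr [529.  177.1] wh [55.4 10.8] a 79.8 z [11.6 14.2 16.6]
scene Z hist [4530 7368 4411  444  441  225  177  193   99  987 1073   42   43   36
   74  109    1  130  303 1264  191  114   32   86]
scen
[... 312 characters left out ...]
234.5] wh [68.2 26.3] a 81.6 z [88.1 90.  92.1]
scene z>190 px [348. 288.] 246 ctr [500.5 131.2] wh [28.5 31.6] a 81.9 z [190.2 195.  206.2]
scene z>190 px [406. 323.] 803 ctr [520.3 239.8] wh [63.5 16.4] a 80.6 z [203.  241.1 244.9]
scene z100-190nd px [375. 323.] 1964 ctr [510.3 186.7] wh [141.4  34.5] a 80.6 z [130.2 184.9 188.5]
scene plate px [323. 278.] 112 ctr [400.    6.2] wh [70.1 22. ] a 84.7 z [ 8.4 15.6 19. ]
scene plate px [423. 293.] 1009 ctr [310.8 177.7] wh [120.4  75.3] a 35.7 z [ 7.9 14.1 17.2]
scene plate px [360. 380.] 3044 ctr [509.8 185.3] wh [210.  100.7] a 80.7 z [ 9.5 14.2 17. ]
scene plate px [364. 341.] 516 ctr [467.9 149.5] wh [78.9 31.7] a 78.6 z [12.2 14.3 16.5]
```

View pics/crop.png

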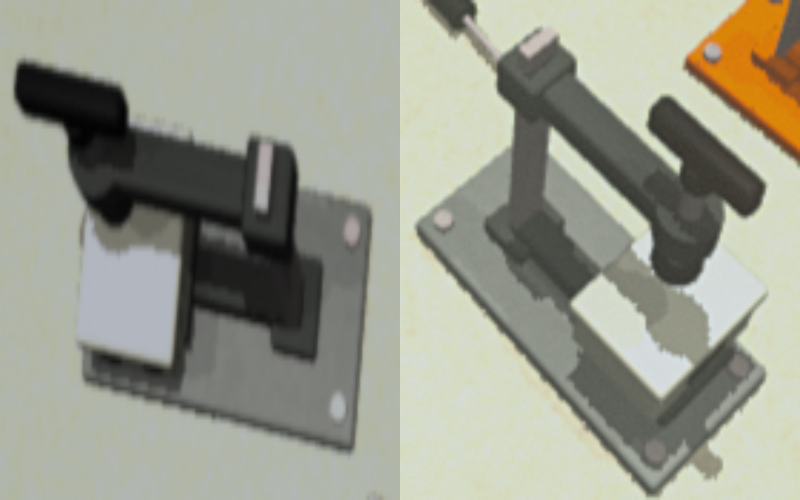

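The crop confirms it: a tall grey clamp with a raised arm, its foot over the white box. The handle is at about (519, 239) with its top at z 245, the arm top is at 186, the lid at 90 and the arm heading is about 80.5°. Now I move to hover over the press point.

>>> {"method": "servo_tool", "body": {"increments": [[[0, 0, -0.8], 0, 0], [[0.3, -0.4, -0.8], 0, 0], [[0.6, -0.78, 0], 0, 0], [[0.6, -0.78, 0], 0, 0], [[0.6, -0.78, 0], 0, 0], [[0.6, -0.78, 0], 0, 0], [[0.6, -0.78, 0], 0, 0], [[0.6, -0.78, 0], 0, 0], [[0.6, -0.78, 0], 0, 0], [[0.6, -0.78, 0], 0, 0], [[0.6, -0.78, 0], 0, 0], [[0.6, -0.78, 0], 0, 0], [[0.6, -0.78, 0], 0, 0], [[0.6, -0.78, 0], 0, 0], [[0.6, -0.78, 0], 0, 0], [[0.6, -0.78, 0], 0, 0], [[0.6, -0.78, 0], 0, 0], [[0.6, -0.78, 0], 0, 0], [[0.6, -0.78, 0], 0, 0], [[0.6, -0.78, 0], 0, 0]]}}

```text
t: 1.77
position: [387.8, -136.2, 452.4]
eef_rot: [-3.141, 0.0, 0.287]
wrist_force: [0.7, 0.0, -0.3]
opening: 0.4
```

>>> {"method": "servo_tool", "body": {"increments": [[[0.6, -0.78, 0], 0, 0], [[0.6, -0.78, 0], 0, 0], [[0.6, -0.78, 0], 0, 0], [[0.6, -0.78, 0], 0, 0], [[0.6, -0.78, 0], 0, 0], [[0.6, -0.78, 0], 0, 0], [[0.6, -0.78, 0], -1, 0], [[0, 0, 0], -1, 0], [[0, 0, 0], -1, 0], [[0, 0, 0], -1, 0], [[0, 0, 0], -1, 0], [[0, 0, 0], -1, 0], [[0, 0, 0], -1, 0], [[0, 0, 0], -1, 0], [[0, 0, 0], -1, 0], [[0, 0, 0], -1, 0], [[0, 0, 0], -1, 0], [[0, 0, 0], -1, 0], [[0, 0, 0], -0.8, 0], [[0, 0, 0], 0, 0]]}}

```text
t: 3.43
position: [462.1, 55.0, 452.2]
eef_rot: [-3.141, 0.0, 1.406]
wrist_force: [0.2, 0.6, 0.5]
opening: 0.4
```

```bash
python3 - <<'E'
from h import *
print(imaging.camera_model('wrist')['T_tool_cam'])
s=r.observe(); p,d=imaging.grab_frame('wrist'); np.savez('w0.npz',p=p,d=d); cv2.imwrite('pics/w0.png',p[:,:,::-1])
print({k:np.round(s[k],3) for k in ('t','position','eef_rot','joint_positions','wrist_force','opening')})
P=cloud(cam('wrist',s),d);Z=P[...,2]
for nm,k in (('handle',(d>0)&(Z>225)&(Z<260)),('arm',(d>0)&(Z>180)&(Z<190)),('head',(d>0)&(Z>190.5)&(Z<212)),('lid',(d>0)&(Z>84)&(Z<96)&(p.min(2)>110))):
    n,l,st,ce=cv2.connectedComponentsWithStats(k.astype(np.uint8))
    for i in range(1,n):
        if st[i,4]>150:
            q=P[l==i]; print(nm,ce[i].round(),st[i,4],cv2.minAreaRect(q[:,:2].astype(np.float32)),np.percentile(q[:,2],[5,50,95]).round(1))
E
```

```text
[[ 4.41365314e-04 -9.66814959e-01 -2.55477279e-01  6.58797046e+01]
 [ 9.99999481e-01  1.92002092e-04  1.00100718e-03  9.94477508e-01]
 [-9.18736543e-04 -2.55477588e-01  9.66814542e-01  1.89756691e+01]
 [ 0.00000000e+00  0.00000000e+00  0.00000000e+00  1.00000000e+00]]
{'t': np.float64(3.433), 'position': array([462.099,  55.004, 452.216]), 'eef_rot': array([-3.141,  0.   ,  1.406]), 'joint_positions': array([ 0.065, -0.169,  1.969, -0.   ,  1.343,  0.23 ]), 'wrist_force': array([0.232, 0.622, 0.487]), 'opening': np.float64(0.43)}
arm [357.  52.] 3571 ((511.0500183105469, 175.33905029296875), (65.78250122070312, 29.55051040649414), 79.27434539794922) [185.1 187.1 188.4]
arm [35. 86.] 238 ((285.4577941894531, 194.2599334716797), (8.270482063293457, 23.13827896118164), 83.8938980102539) [180.6 185.2 189.2]
head [15. 80.] 585 ((285.3050842285156, 194.31503295898438), (8.491909980773926, 24.073104858398438), 83.4938735961914) [191.8 202.  206.6]
head [356. 128.] 1792 ((501.4407653808594, 129.6694793701172), (27.90302848815918, 32.662994384765625), 80.58476257324219) [190.6 191.7 206.8]
lid [316.  25.] 2384 ((489.35101318359375, 226.94100952148438), (41.176368713378906, 42.178070068359375), 80.86344146728516) [89.7 91.2 92.6]
lid [383.  24.] 863 ((549.3917846679688, 216.7074737548828), (39.37006759643555, 16.534297943115234), 80.58047485351562) [89.5 91.2 92.6]
lid [606.  27.] 835 ((738.7667846679688, 185.78652954101562), (39.996826171875, 69.70928955078125), 82.01819610595703) [85.  90.9 92.5]
```

View pics/w0.png

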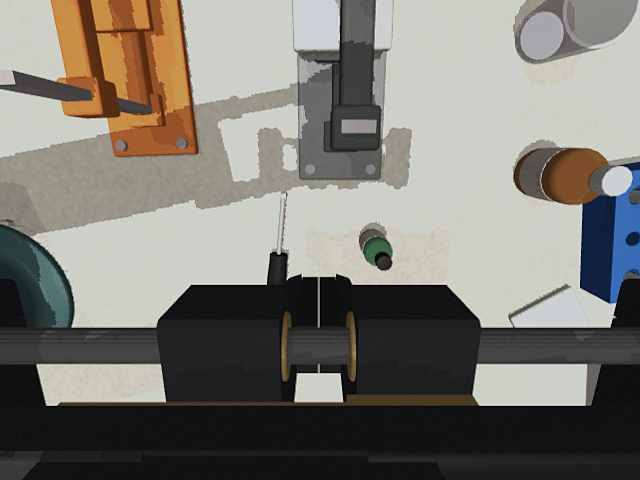

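The wrist view shows the clamp head at (356,128) and its arm running up the picture, parallel to the tool's x axis. The move fell short because of the joint speed limits. I close the gap and come down to just above the arm.

>>> {"method": "servo_tool", "body": {"increments": [[[0.6, 0.15, 0], 0, 0], [[0.6, 0.15, 0], 0, 0], [[0.6, 0.15, 0], 0, 0], [[0.6, 0.15, 0], 0, 0], [[0.6, 0.15, 0], 0, 0], [[0.6, 0.12, 0], 0, 0], [[0.6, 0, 0], 0, 0], [[0.08, 0, 0], 0, 0], [[0, 0, 0.4], 0, 0], [[0, 0, 0.4], 0, 0], [[0, 0, 0.4], 0, 0], [[0, 0, 0.4], 0, 0], [[0, 0, 0.4], 0, 0], [[0, 0, 0], 0, 0], [[0, 0, 0], 0, 0]]}}

```text
t: 4.73
position: [508.9, 176.8, 391.2]
eef_rot: [-3.139, 0.001, 1.403]
wrist_force: [0.1, 0.7, 0.6]
opening: 0.5
```

```bash
python3 - <<'E'
from h import *
s=r.observe(); p,d=imaging.grab_frame('wrist'); cv2.imwrite('pics/w1.png',p[:,:,::-1])
print({k:np.round(s[k],3) for k in ('t','position','eef_rot','joint_positions','wrist_force','opening')})
P=cloud(cam('wrist',s),d);Z=P[...,2]
X=(P[...,:2]-np.array(s['position'])[:2])
for nm,k in (('handle',(d>0)&(Z>225)&(Z<260)),('arm',(d>0)&(Z>180)&(Z<190)),('lid',(d>0)&(Z>84)&(Z<96)&(p.min(2)>110))):
    n,l,st,ce=cv2.connectedComponentsWithStats(k.astype(np.uint8))
    for i in range(1,n):
        if st[i,4]>150:
            q=P[l==i]; print(nm,ce[i].round(),st[i,4],cv2.minAreaRect(q[:,:2].astype(np.float32)),np.percentile(q[:,2],[5,50,95]).round(1))
E
```

```text
{'t': np.float64(4.733), 'position': array([508.939, 176.775, 391.151]), 'eef_rot': array([-3.139e+00,  1.000e-03,  1.403e+00]), 'joint_positions': array([0.288, 0.016, 1.91 , 0.   , 1.218, 0.456]), 'wrist_force': array([0.091, 0.744, 0.64 ]), 'opening': np.float64(0.489)}
handle [317. 151.] 6541 ((519.7719116210938, 238.28944396972656), (63.784461975097656, 18.64824676513672), 79.69651794433594) [241.2 244.3 245.7]
handle [318. 294.] 2151 ((512.798095703125, 184.0064239501953), (22.864425659179688, 23.742412567138672), 27.55524253845215) [228.9 244.7 258.4]
arm [319. 219.] 2428 ((515.6139526367188, 210.97952270507812), (81.79073333740234, 33.587432861328125), 81.80289459228516) [185.  186.9 187.9]
lid [355. 151.] 2251 ((546.7455444335938, 232.9552001953125), (69.34794616699219, 26.427261352539062), 81.1557388305664) [89.7 91.1 92.3]
lid [602. 152.] 2072 ((740.2323608398438, 199.944580078125), (67.76084899902344, 69.2810287475586), 4.37735652923584) [85.  90.5 92.1]
lid [276. 153.] 3091 ((486.825439453125, 242.3062744140625), (69.51036834716797, 32.91478729248047), 80.15574645996094) [89.7 91.  92.3]
```

View pics/w1.png

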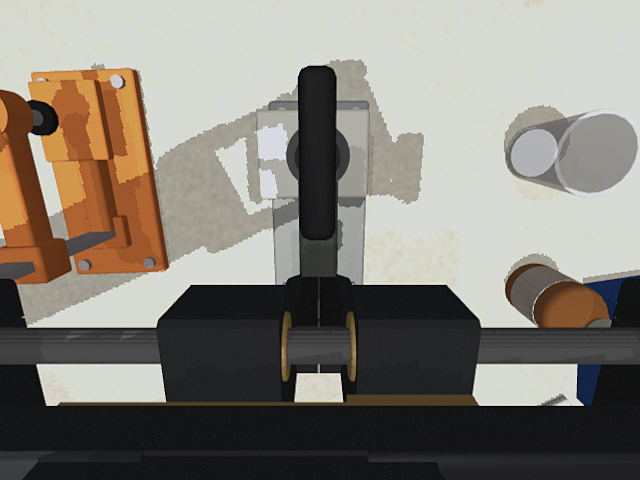

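The handle (317,151) is centred at (519.6, 238.4), in line with the arm, and the fingertips are over the arm. I push down in stages.

>>> {"method": "servo_tool", "body": {"increments": [[[0, 0, 0.3], 0, 0], [[0, 0, 0.3], 0, 0], [[0, 0, 0.3], 0, 0], [[0, 0, 0.2], 0, 0], [[0, 0, 0.1], 0, 0], [[0, 0, 0.1], 0, 0], [[0, 0, 0.1], 0, 0], [[0, 0, 0.1], 0, 0], [[0, 0, 0], 0, 0]], "squeeze": 20}}

```text
t: 5.53
position: [509.4, 177.3, 348.0]
eef_rot: [-3.142, 0.0, 1.404]
wrist_force: [-1.9, -1.0, 2.3]
opening: 0.7
```

>>> {"method": "servo_tool", "body": {"increments": [[[0, 0, 0.12], 0, 0], [[0, 0, 0.12], 0, 0], [[0, 0, 0.12], 0, 0], [[0, 0, 0.12], 0, 0], [[0, 0, 0.12], 0, 0], [[0, 0, 0], 0, 0]]}}

```text
t: 6.03
position: [509.4, 177.4, 330.0]
eef_rot: [3.141, -0.0, 1.404]
wrist_force: [-1.8, -0.6, 4.5]
opening: 0.5
```

>>> {"method": "servo_tool", "body": {"increments": [[[0, 0, 0.12], 0, 0], [[0, 0, 0.12], 0, 0], [[0, 0, 0.12], 0, 0], [[0, 0, 0.12], 0, 0], [[0, 0, 0.08], 0, 0], [[0, 0, 0], 0, 0]]}}

```text
t: 6.53
position: [509.5, 177.4, 313.2]
eef_rot: [3.141, -0.0, 1.404]
wrist_force: [-1.5, 0.3, 3.7]
opening: 0.4
```

>>> {"method": "servo_tool", "body": {"increments": [[[0, 0, 0.05], 0, 0], [[0, 0, 0], 0, 0]]}}

```text
t: 6.7
position: [509.5, 177.4, 311.8]
eef_rot: [3.141, -0.0, 1.404]
wrist_force: [-2.3, 0.5, 4.8]
opening: 0.3
```

>>> {"method": "servo_tool", "body": {"increments": [[[0, 0, 0.04], 0, 0], [[0, 0, 0], 0, 0]]}}

```text
t: 6.87
position: [509.5, 177.4, 310.6]
eef_rot: [3.141, -0.0, 1.404]
wrist_force: [-1.9, 0.8, 4.5]
opening: 0.3
```

>>> {"method": "servo_tool", "body": {"increments": [[[0, 0, 0.04], 0, 0], [[0, 0, 0], 0, 0]]}}

```text
t: 7.03
position: [509.5, 177.4, 309.4]
eef_rot: [3.141, -0.0, 1.404]
wrist_force: [-1.8, -0.6, 4.3]
opening: 0.4
```

>>> {"method": "servo_tool", "body": {"increments": [[[0, 0, 0.03], 0, 0], [[0, 0, 0], 0, 0]]}}

```text
t: 7.2
position: [509.6, 177.4, 308.9]
eef_rot: [3.141, -0.0, 1.404]
wrist_force: [-2.6, -0.1, 7.4]
opening: 0.4
```

>>> {"method": "servo_tool", "body": {"increments": [[[0, 0, 0.03], 0, 0], [[0, 0, 0], 0, 0]]}}

```text
t: 7.37
position: [509.6, 177.3, 308.5]
eef_rot: [3.141, -0.0, 1.404]
wrist_force: [-3.9, -1.1, 9.6]
opening: 0.6
```

Contact: the force rises steadily. I press on to about 13 N.

>>> {"method": "servo_tool", "body": {"increments": [[[0, 0, 0.03], 0, 0], [[0, 0, 0], 0, 0]]}}

```text
t: 7.53
position: [509.6, 177.3, 308.2]
eef_rot: [3.141, 0.0, 1.404]
wrist_force: [-5.2, -2.8, 12.7]
opening: 0.6
```

>>> {"method": "servo_tool", "body": {"increments": [[[0, 0, 0.02], 0, 0], [[0, 0, 0], 0, 0], [[0, 0, 0], 0, 0]]}}

```text
t: 7.78
position: [509.6, 177.3, 308.1]
eef_rot: [3.141, -0.0, 1.404]
wrist_force: [-5.9, -1.8, 16.0]
opening: 0.8
```

Firm at about 16 N. I lift off, open and move over the handle.

>>> {"method": "servo_tool", "body": {"increments": [[[0, 0, -0.1], 0, 0], [[0, 0, -0.3], 0, 0], [[0, 0, -0.5], 0, 0], [[0, 0, -0.7], 0, 0], [[0, 0, -0.7], 0, 0], [[0, 0, -0.6], 0, 60], [[0, 0, -0.3], 0, 60], [[0.2, 0, 0], 0, 60], [[0.4, 0, 0], 0, 60], [[0.5, 0, 0], 0, 60], [[0.5, 0, 0], 0, 60], [[0.36, 0, 0], 0, 60], [[0.1, 0, 0], 0, 60], [[0, 0, 0], 0, 60], [[0, 0, 0], 0, 60]]}}

```text
t: 9.03
position: [519.6, 238.7, 401.1]
eef_rot: [-3.141, 0.001, 1.405]
wrist_force: [0.1, 0.3, 0.9]
opening: 59.6
```

```bash
python3 - <<'E'
from h import *
s=r.observe()
print({k:np.round(s[k],3) for k in ('t','position','eef_rot','joint_positions','wrist_force','opening')})
im=[]
for n,(u0,u1,v0,v1) in {'scene':(300,440,270,435),'top':(140,310,135,245)}.items():
    p,d=imaging.grab_frame(n); P=cloud(cam(n),d);Z=P[...,2]
    m=np.zeros(d.shape,bool);m[v0:v1,u0:u1]=1;m&=d>0
    for nm,k in (('handle',m&(Z>192)&(Z<206)),('arm',m&(Z>138)&(Z<148)),('lid',m&(Z>84)&(Z<96)&(p.min(2)>150))):
        c,l,st,ce=cv2.connectedComponentsWithStats(k.astype(np.uint8))
        for i in range(1,c):
            if st[i,4]>60:
                q=P[l==i]; print(n,nm,ce[i].round(),st[i,4],cv2.minAreaRect(q[:,:2].astype(np.float32)),np.percentile(q[:,2],[5,50,95]).round(1))
    im.append(cv2.resize(p[v0:v1,u0:u1,::-1],(400,500)))
cv2.imwrite('pics/c2.png',np.hstack(im))
E
```

```text
{'t': np.float64(9.033), 'position': array([519.552, 238.726, 401.096]), 'eef_rot': array([-3.141e+00,  1.000e-03,  1.405e+00]), 'joint_positions': array([ 0.387,  0.072,  1.833, -0.   ,  1.238,  0.553]), 'wrist_force': array([0.115, 0.309, 0.868]), 'opening': np.float64(59.646)}
scene handle [348. 286.] 120 ((500.2286376953125, 131.4126434326172), (8.972268104553223, 23.2125244140625), 79.13804626464844) [193.2 203.  205.4]
scene handle [411. 343.] 230 ((521.6195678710938, 253.1708526611328), (36.12782669067383, 13.86612319946289), 80.27625274658203) [193.3 199.1 201.2]
scene arm [339. 310.] 107 ((512.906982421875, 126.3084945678711), (33.6571044921875, 14.272427558898926), 55.54566955566406) [138.9 144.7 146.9]
scene arm [397. 357.] 264 ((519.9833984375, 241.56736755371094), (31.591754913330078, 30.157243728637695), 7.4331374168396) [139.2 142.  144.5]
scene lid [373. 372.] 388 ((542.1210327148438, 219.4562530517578), (38.62577438354492, 28.78553009033203), 80.33211517333984) [88.3 90.1 92. ]
top handle [189. 166.] 229 ((516.030029296875, 222.50193786621094), (35.30338668823242, 14.460229873657227), 80.14997100830078) [194.4 199.4 201.6]
top handle [252. 174.] 99 ((500.15045166015625, 128.54180908203125), (8.13608169555664, 21.983030319213867), 79.61701965332031) [194.1 204.3 205.8]
top arm [228. 181.] 1064 ((508.8432312011719, 178.58734130859375), (132.21612548828125, 35.01832580566406), 80.45896911621094) [139.5 142.3 146.8]
top lid [210. 166.] 187 ((547.3584594726562, 215.78775024414062), (38.14300537109375, 16.939069747924805), 78.92369842529297) [87.5 90.2 92.3]
top lid [211. 198.] 132 ((490.8056335449219, 210.23841857910156), (30.91055679321289, 15.764504432678223), 14.195405006408691) [88.  90.3 93.1]
top lid [195. 204.] 110 ((485.6779479980469, 238.24899291992188), (38.582401275634766, 12.545873641967773), 10.631556510925293) [87.4 90.2 92.3]
```

View pics/c2.png

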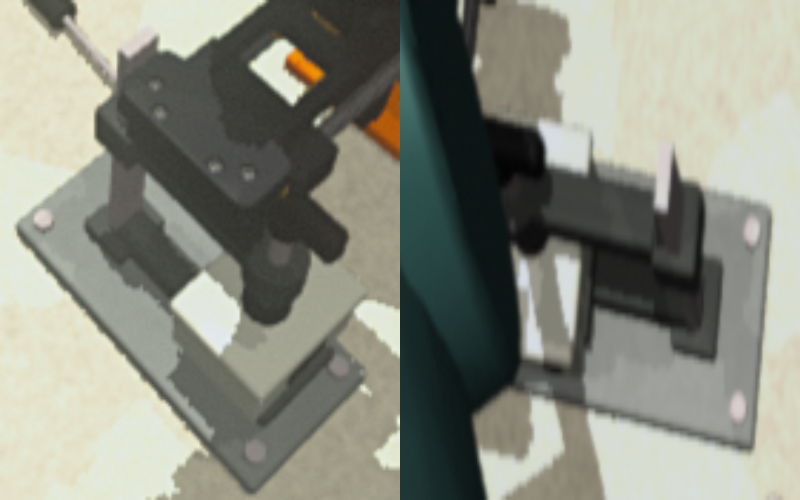

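The foot is on the lid and stayed down: handle top at z 200, arm top at 142, and the lid outline unchanged. I descend and pinch the handle.

>>> {"method": "servo_tool", "body": {"increments": [[[0, 0, 0.4], 0, 60], [[0, 0, 0.5], 0, 60], [[0, 0, 0.5], 0, 60], [[0, 0, 0.4], 0, 60], [[0, 0, 0.3], 0, 60], [[0, 0, 0.05], 0, 40], [[0, 0, 0], 0, 25], [[0, 0, 0], 0, 18], [[0, 0, 0], 0, 14], [[0, 0, 0], 0, 10], [[0, 0, 0], 0, 8], [[0, 0, 0], 0, 8]], "squeeze": 35}}

```text
t: 10.13
position: [519.7, 238.4, 338.0]
eef_rot: [3.141, -0.001, 1.404]
wrist_force: [-1.5, -0.2, 3.2]
opening: 18.0
```

>>> {"method": "servo_tool", "body": {"increments": [[[0, 0, 0], 0, 5], [[0, 0, 0], 0, 5], [[0, 0, 0], 0, 5], [[0, 0, 0], 0, 5]]}}

```text
t: 10.47
position: [519.7, 238.4, 337.9]
eef_rot: [3.141, -0.001, 1.404]
wrist_force: [-2.3, 0.4, 4.7]
opening: 17.6
```

```bash
python3 - <<'E'
from h import *
s=r.observe(); p,d=imaging.grab_frame('wrist'); cv2.imwrite('pics/w2.png',p[:,:,::-1]); print(s['ft_torque'],s['wrist_force'],s['opening'])
E
```

```text
[ 0.03305449  0.3920816  -0.01358446] [-2.31941031  0.4184008   4.71088659] 17.558452397270166
```

View pics/w2.png

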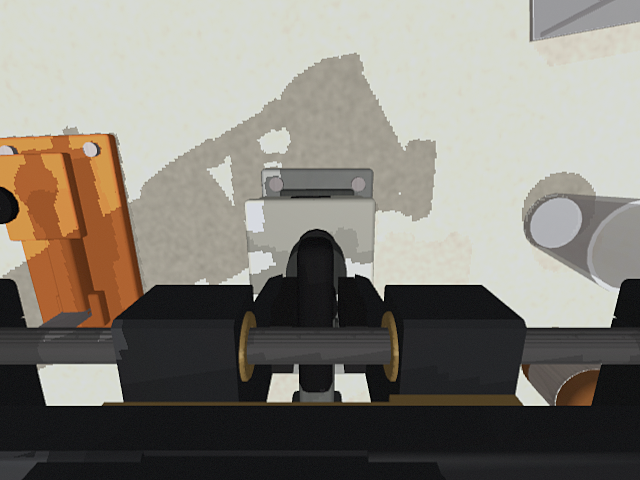

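The jaws straddle the handle (318,300), but the reading is 17.6 mm, not 14, with a side force of −2.3 N along tool y. The handle seems to sit slightly to tool −y, so I shift that way and re-check.

>>> {"method": "servo_tool", "body": {"increments": [[[0, -0.05, 0], 0, 0], [[0, 0, 0], 0, 0], [[0, 0, 0], 0, 0]], "squeeze": 40}}

```text
t: 10.77
position: [518.7, 238.6, 337.9]
eef_rot: [3.14, -0.001, 1.404]
wrist_force: [0.0, -0.4, 6.1]
opening: 17.6
```

The side force is now zero, so the grip is centred (pads perhaps on the rounded flanks). I turn clockwise from above, which is + about tool z.

>>> {"method": "servo_tool", "body": {"increments": [[[0, 0, 0], 0.3, 0], [[0, 0, 0], 0.5, 0], [[0, 0, 0], 0.5, 0], [[0, 0, 0], 0.5, 0], [[0, 0, 0], 0.5, 0], [[0, 0, 0], 0.5, 0], [[0, 0, 0], 0, 0]]}}

```text
t: 11.35
position: [518.8, 238.5, 337.9]
eef_rot: [3.14, -0.001, 1.158]
wrist_force: [-0.5, -0.1, 5.9]
opening: 17.3
```

```bash
python3 - <<'E'
from h import *
s=r.observe(); print({k:np.round(s[k],3) for k in ('t','position','eef_rot','joint_positions','wrist_force','ft_torque','opening')})
E
```

```text
{'t': np.float64(11.35), 'position': array([518.792, 238.453, 337.948]), 'eef_rot': array([ 3.140e+00, -1.000e-03,  1.158e+00]), 'joint_positions': array([ 3.870e-01,  1.190e-01,  1.902e+00, -1.000e-03,  1.118e+00,
        8.010e-01]), 'wrist_force': array([-0.501, -0.087,  5.949]), 'ft_torque': array([-0.112, -0.242, -0.038]), 'opening': np.float64(17.314)}
```

```bash
python3 - <<'E'
from h import *
p,d=imaging.grab_frame('wrist'); q,_=imaging.grab_frame('scene')
a=cv2.resize(p[200:420,200:440,::-1],(400,367)); b=cv2.resize(q[270:420,310:450,::-1],(400,428))
o=np.zeros((428,800,3),np.uint8); o[:367,:400]=a; o[:,400:]=b; cv2.imwrite('pics/c3.png',o)
E
```

```text
(no output)
```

View pics/c3.png

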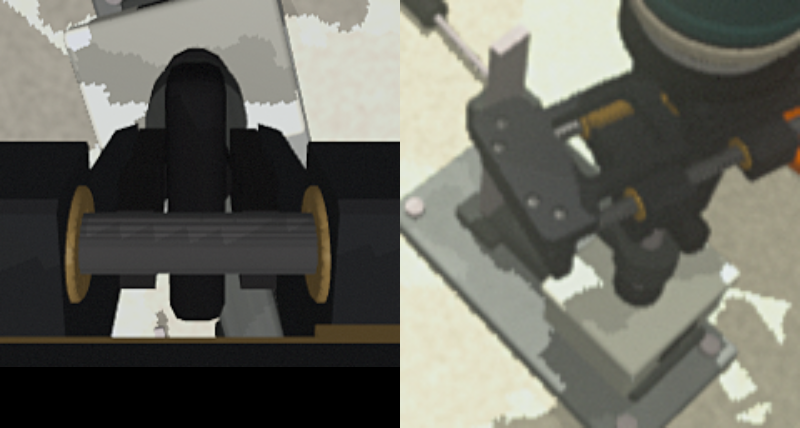

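The wrist crop shows the handle still lined up with the jaws while the housing appears rotated, so the handle turns with the gripper. I continue.

>>> {"method": "servo_tool", "body": {"increments": [[[0, 0, 0], 0.5, 0], [[0, 0, 0], 0.6, 0], [[0, 0, 0], 0.6, 0], [[0, 0, 0], 0.6, 0], [[0, 0, 0], 0.6, 0], [[0, 0, 0], 0.6, 0], [[0, 0, 0], 0.6, 0], [[0, 0, 0], 0.6, 0], [[0, 0, 0], 0.6, 0], [[0, 0, 0], 0, 0]]}}

```text
t: 12.28
position: [518.8, 238.3, 338.0]
eef_rot: [3.14, -0.001, 0.695]
wrist_force: [0.2, -1.7, 6.2]
opening: 17.5
```

>>> {"method": "servo_tool", "body": {"increments": [[[0, 0, 0], 0.6, 0], [[0, 0, 0], 0.6, 0], [[0, 0, 0], 0.6, 0], [[0, 0, 0], 0.6, 0], [[0, 0, 0], 0.6, 0], [[0, 0, 0], 0.6, 0], [[0, 0, 0], 0.6, 0], [[0, 0, 0], 0.6, 0], [[0, 0, 0], 0.6, 0], [[0, 0, 0], 0.6, 0], [[0, 0, 0], 0.6, 0], [[0, 0, 0], 0.5, 0], [[0, 0, 0], 0, 0], [[0, 0, 0], 0, 0]]}}

```text
t: 13.45
position: [518.8, 238.1, 338.0]
eef_rot: [3.141, -0.002, 0.077]
wrist_force: [0.9, -2.3, 5.5]
opening: 17.7
```

Turned 76° in total. I release, rise straight up and look.

>>> {"method": "servo_tool", "body": {"increments": [[[0, 0, 0], 0, 30], [[0, 0, 0], 0, 50], [[0, 0, 0], 0, 60], [[0, 0, 0], 0, 60], [[0, 0, 0], 0, 60], [[0, 0, -0.3], 0, 60], [[0, 0, -0.6], 0, 60], [[0, 0, -0.9], 0, 60], [[0, 0, -0.9], 0, 60], [[0, 0, -0.9], 0, 60], [[0, 0, -0.5], 0, 60], [[0, 0.9, 0], 0, 60], [[0, 0.9, 0], 0, 60], [[0, 0.9, 0], 0, 60], [[0, 0.9, 0], 0, 60], [[0, 0.9, 0], 0, 60], [[0, 0.9, 0], 0, 60], [[0, 0.9, 0], 0, 60], [[0, 0.9, 0], 0, 60], [[0, 0, 0], 0, 60]]}}

```text
t: 15.12
position: [535.0, 19.7, 461.0]
eef_rot: [3.139, -0.001, 0.074]
wrist_force: [-0.5, 0.0, 0.2]
opening: 60.4
```

```bash
python3 - <<'E'
from h import *
s=r.observe()
print({k:np.round(s[k],3) for k in ('t','position','wrist_force','opening')})
im=[]
for n,(u0,u1,v0,v1) in {'scene':(300,440,270,435),'top':(140,310,135,245)}.items():
    p,d=imaging.grab_frame(n); P=cloud(cam(n),d);Z=P[...,2]
    m=np.zeros(d.shape,bool);m[v0:v1,u0:u1]=1;m&=d>0
    for nm,k in (('handle',m&(Z>192)&(Z<206)),('arm',m&(Z>138)&(Z<150)),('lid',m&(Z>84)&(Z<96))):
        c,l,st,ce=cv2.connectedComponentsWithStats(k.astype(np.uint8))
        for i in range(1,c):
            if st[i,4]>60:
                q=P[l==i]; print(n,nm,ce[i].round(),st[i,4],cv2.minAreaRect(q[:,:2].astype(np.float32)),np.percentile(q[:,2],[5,50,95]).round(1))
                if nm=='arm' and n=='top':
                    a=np.array([.165,.986]); t=(q[:,:2]-[519.5,238.5])@a
                    for lo in (-95,-75,-55,-35): print(lo,np.median(q[(t>lo)&(t<lo+20),2]))
    im.append(cv2.resize(p[v0:v1,u0:u1,::-1],(400,500)))
cv2.imwrite('pics/c4.png',np.hstack(im))
# initial lid for comparison
for n in ('scene','top'):
    f=np.load(n+'0.npz');P=cloud(cam(n),f['d']);Z=P[...,2];u0,u1,v0,v1={'scene':(300,440,270,435),'top':(140,310,135,245)}[n]
    m=np.zeros(Z.shape,bool);m[v0:v1,u0:u1]=1;m&=(f['d']>0)&(Z>84)&(Z<96);q=P[m]
    print('initial',n,cv2.minAreaRect(q[:,:2].astype(np.float32)))
E
```

```text
{'t': np.float64(15.117), 'position': array([534.982,  19.662, 460.955]), 'wrist_force': array([-0.541,  0.028,  0.173]), 'opening': np.float64(60.429)}
scene handle [348. 286.] 125 ((500.2409973144531, 130.73431396484375), (10.311165809631348, 22.891021728515625), 82.06747436523438) [192.9 203.4 205.5]
scene handle [401. 336.] 433 ((518.8478393554688, 238.61981201171875), (63.527923583984375, 14.508545875549316), 4.978085517883301) [194.4 198.8 200.6]
scene arm [371. 330.] 1155 ((510.419921875, 186.0900421142578), (141.22088623046875, 35.41741943359375), 79.46678924560547) [140.1 144.6 148. ]
scene lid [393. 374.] 1679 ((514.0587768554688, 238.61654663085938), (71.1257553100586, 90.16743469238281), 81.2810287475586) [87.4 90.2 92.3]
top handle [179. 165.] 432 ((517.3607177734375, 235.73858642578125), (63.10511016845703, 14.740153312683105), 5.288669109344482) [193.9 198.6 200.8]
top arm [198. 176.] 350 ((518.587646484375, 220.20411682128906), (33.884986877441406, 34.92313766479492), 1.0407949686050415) [142.2 144.8 147.2]
-95 nan
-75 nan
-55 145.18215833888428
-35 144.572331167151
top lid [199. 164.] 168 ((551.1499633789062, 235.3095703125), (40.289276123046875, 15.602278709411621), 79.8651123046875) [87.6 90.3 92.8]
top lid [193. 200.] 983 ((492.36773681640625, 239.9052734375), (69.6399917602539, 46.597572326660156), 81.69963073730469) [87.5 90.2 92.8]
initial scene ((432.8297119140625, 229.00399780273438), (149.49539184570312, 246.2164764404297), 72.27579498291016)
initial top ((507.61474609375, 198.3129119873047), (148.65452575683594, 90.10858917236328), 80.75247192382812)
  return _methods._mean(a, axis=axis, dtype=dtype,
  ret = ret.dtype.type(ret / rcount)
```

View pics/c4.png

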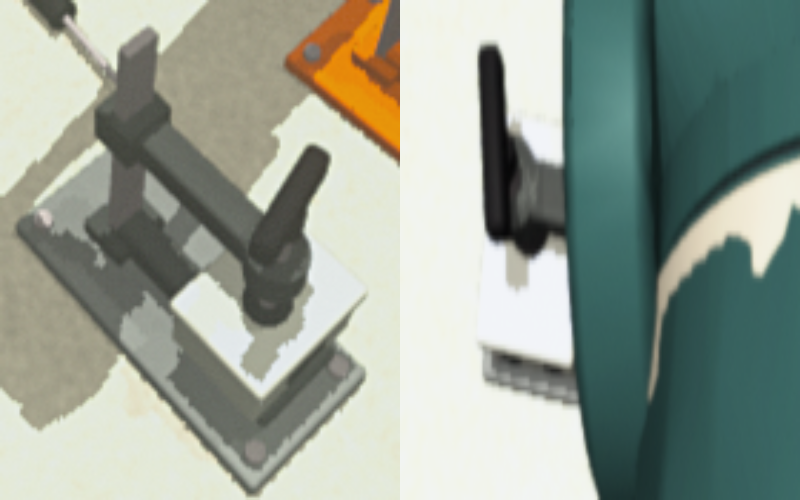

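```bash
python3 - <<'E'
from h import *
a=np.array([.165,.986]);b=np.array([.986,-.165])
def prof(nm,p,d,lo,hi):
    P=cloud(cam('scene'),d);q=P[(d>0)&(P[...,2]>lo)&(P[...,2]<hi)];w=q[:,:2]-[519.5,238.5];t=w@a;y=w@b
    k=(abs(y)<9);print(nm,[(x,round(float(np.median(q[k&(t>x)&(t<x+12),2])),1),int((k&(t>x)&(t<x+12)).sum())) for x in (-124,-104,-92,-80,-68,-56,-44,-32)])
f=np.load('scene0.npz');prof('before',f['p'],f['d'],181,195)
for _ in range(3):
    p,d=imaging.grab_frame('scene');prof('now',p,d,137,153)
E
```

```text
before [(-124, 190.2, 20), (-104, 189.7, 90), (-92, 186.3, 82), (-80, 186.0, 90), (-68, 186.1, 89), (-56, 186.3, 91), (-44, 186.1, 94), (-32, 186.2, 101)]
now [(-124, 146.8, 16), (-104, 146.9, 85), (-92, 143.9, 81), (-80, 143.8, 79), (-68, 143.9, 82), (-56, 144.3, 83), (-44, 144.5, 85), (-32, 144.8, 94)]
now [(-124, 147.0, 15), (-104, 146.8, 86), (-92, 143.7, 83), (-80, 143.9, 77), (-68, 144.5, 82), (-56, 144.3, 88), (-44, 144.4, 87), (-32, 144.7, 91)]
now [(-124, 147.3, 13), (-104, 146.7, 84), (-92, 143.9, 80), (-80, 144.3, 78), (-68, 144.3, 85), (-56, 144.4, 84), (-44, 144.5, 88), (-32, 144.7, 93)]
```

The handle has turned 75° and the arm now slopes about 0.9°, where it was level before. The handle height is stable, the housing is unmoved and nothing is touching, so I hand it in.

```bash
python3 -c "
from cell import r
print(r.observe()['t'], r.finish_job())"
```

```text
the job is handed in; nothing more can be done
15.3667 None
```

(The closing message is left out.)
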